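# Freshen the shop and cap the spray can

### The arm

A 7-joint arm with a two-finger parallel gripper is mounted at the origin on the work surface. World frame = base frame: x ahead of the robot, y to its left, z up, the work surface at z = 0. Lengths are in m, angles in rad, forces in N, time in s.
With the tool pointing down it reaches from about 0.35 to 0.9 m from the base axis. Payload 7.2 kg.
Tool frame: the origin (TCP) lies between the finger pads; the fingertips stand 19 mm ahead of it and the grasp point (between the pads) is the TCP; z points along the fingers, y is the direction in which the jaws open and shut (so a half turn about z gives the same grasp; the last joint's range is limited). The gripper opens to 85 mm and grips with 20 to 120 N. Pads are 22 mm wide; open, the fingers measure 114 mm over their backs; the gripper's body (76 mm by 85 mm) begins 54 mm behind the grasp point. The pads swing forward as they close: fully open they stand 13 mm farther back than shut.
Start: joints at [-1.209, 0.411, -0.013, 1.596, 0.006, 1.134, -0.082], TCP at [0.26, 0.568, 0.25] pointing down, gripper open.
Joint ranges: [-2.95, 2.95], [-0.29, 1.99], [-1.47, 1.44], [0.14, 2.54], [-1.03, 4.17], [0.13, 1.85], [-2.86, 2.86]. Speed limits (rad/s): [2.39, 2.39, 3.01, 3.01, 3.14, 3.14, 3.14].

### API

Orientations are given as a rotation vector (axis times angle).
In Python, from workcell import bot gives the robot as it stands. Calls block until the motion is done:
- bot.movep(position, orientation): joint-space move of the TCP to a pose.
- bot.movel(position, ori=None, velocity=0.15): straight line of the TCP; ori=None keeps the orientation; velocity is the mean speed in m/s.
- bot.move_joints(angles): joint-space move.
- bot.command_gripper(opening, squeeze=None): finger opening in m; squeeze is the grip in N (None keeps the last); returns when the fingers have stopped.
- bot.hold(seconds).
- bot.ik(position, orientation): joint angles nearest the present ones, or None.
- bot.snapshot(name): name is "scene" or "side" or "wrist"; returns a dict with "img" (480x640x3 uint8, red, green, blue), "depth" (480x640 float32, m along the optical axis (not along the pixel's ray), 0 where there is no reading), "K" (3x3 intrinsics, pixels), "view" (4x4, takes a point from world to camera coordinates); the wrist camera has in their place "T_tool_cam" (4x4, takes a point from camera to tool coordinates, whose origin is the TCP and whose axes are the flange's). Camera axes: x right, y down, z forward; pixel columns grow to the right and rows downward; lengths in m; the calibration is good to about 2 mm. A picture is of the moment at which its call begins: read the wrist's pose just before it.
A pose or a line that the arm cannot do raises bot.MotionError and nothing moves.
- bot.hand_in(): hands the job in, once; it reports no verdict.
Readings, each from a call of its own:
- bot.current_clock(): time.
- bot.current_joints(): joint angles.
- bot.current_qvel(): joint speeds.
- bot.current_effort(): joint torques, N m.
- bot.current_position(): TCP position.
- bot.current_tool_rot(): TCP orientation.
- bot.current_ft_force(): force on the tool from outside, world axes, zero at the start.
- bot.current_moment(): the same for the moment, N m.
- bot.current_finger_gap(): finger opening in m.
Only numpy, scipy, OpenCV 4.12 (cv2) and the standard library are available. Lean on these libraries where they do the work, as an engineer would, in place of code of your own. Each camera call takes 0.05 s, during which the arm holds its last target.

### The job

On the shop counter, press the nozzle of the fixed air-freshener can all the way down with an empty gripper and let it spring back up. Then take the can's own cap (the larger of the two tapered caps) and lower it over the nozzle onto the can's tapered collar, holding it until it is on rather than dropping it, so that it sits level and fully home, and let go. Leave the smaller cap and the other loose things on the counter where they are.

Things in the scene. Friction and masses are not known exactly. Their poses are not given: they have to be found in the camera images.
- can: Upright aerosol can screwed to the counter. Origin: centre of its underside on the counter, z up. Dark steel foot 84 mm across, 10 mm high; aluminium body with paper band, 66 mm across up to 115 mm; then a tapered aluminium collar, 61 mm across at 115 mm, 42 mm at its flat top at 150 mm; then the white nozzle, its top at 170 mm.
- nozzle_top (a point): Centre of the flat top of the can's nozzle, a white cylinder 22 mm across standing 20 mm out of the collar's flat top, on the can's axis. Moves down with it when pressed.
- nozzle (a joint): How far the nozzle is pressed down, m: 0 up, 0.006 fully down at a hard stop. Spring: about 1.5 N to start, about 5 N fully down; springs back up by itself.
- cap: The can's own cap: loose hollow white plastic, 40 g, open end down on the counter. Origin: centre of its open rim, z up. 65 mm high; outside 62 mm wide at the rim, tapering to 43 mm at 35 mm up, then nearly straight to 39 mm at the closed top (grip this part). Wall 2.5 mm, top 4 mm. Inside it matches the can's collar and centres itself; fully home its rim is about 126 mm above the counter, clear of the nozzle.
- small_cap: A smaller white cap of the same form that does not fit: 45 mm high, 46 mm across at its rim, 30 mm at the top. Origin: centre of its rim (underside). Not to be moved.
- lighter_a: Black lighter lying flat, 80 x 24 x 12 mm, long side roughly along x. Origin: near its centre, on the counter. Not to be moved.
- lighter_b: Steel lighter lying flat, 80 x 24 x 12 mm, long side roughly along x. Origin: near its centre, on the counter. Not to be moved.
- pack: Cream and black flat box, 55 x 88 x 23 mm. Origin: centre of its underside. Not to be moved.
- tin: Round flat steel tin, 70 mm across, 26 mm high. Origin: centre of its underside. Not to be moved.
- pouch_box: Cardboard box, 50 x 100 x 35 mm. Origin: centre of its underside. Not to be moved.
Not all that is in view belongs to the job. Leave any turquoise look-alike of the cap alone. Leave any turquoise look-alike of the can alone.

How it is judged:
By the outcome, as a careful person would: the job done as asked, in the order asked, and still so for the second after the job is handed in, with the robot touching nothing.
It also fails if it takes over 61 s, if anything falls off the work surface, if the arm or the gripper's body presses on something with over 40 N, if the wrist force passes 120 N, or if a joint passes its speed limit or range.

## Working session

There is one attempt and no reset: what is moved stays moved. The work goes in short steps, each a Python script; the robot and the scene stay as the last script left them, time stands still between calls to the robot, and variables do not carry over. Pictures are saved under pics/ and viewed, and the job is handed in when it is done.

```bash
ls; mkdir -p pics
python3 - <<'E'
from workcell import bot
import cv2,numpy as np
print(bot.current_clock(),bot.current_position(),bot.current_tool_rot())
for n in ["scene","side","wrist"]:
    s=bot.snapshot(n); cv2.imwrite(f"pics/{n}0.png",s["img"][:,:,::-1]); np.savez(f"{n}0.npz",**s)
    print(n,s["K"].tolist(),(s["depth"]>0).mean(),s.get("T_tool_cam"))
E
```

```text
pics
0.0 [0.26025113 0.56773534 0.24947756] [-6.69733264e-01 -3.06912945e+00  2.44850484e-03]
scene [[450.88896834310265, 0.0, 327.4246861401638], [0.0, 450.88896834310265, 238.25236284236695], [0.0, 0.0, 1.0]] 0.9961653645833334 None
side [[592.8830689178143, 0.0, 320.73062772827404], [0.0, 592.8830689178143, 246.13562936659918], [0.0, 0.0, 1.0]] 0.9959147135416667 None
wrist [[332.1414067338755, 0.0, 317.638722226656], [0.0, 332.1414067338755, 239.95621870135943], [0.0, 0.0, 1.0]] 0.9939615885416667 [[-4.39842494e-04 -9.64041977e-01 -2.65749643e-01  6.86580797e-02]
 [ 9.99999896e-01 -4.56288387e-04  1.45662377e-07 -4.70188189e-04]
 [-1.21398901e-04 -2.65749616e-01  9.64042077e-01 -1.24079910e-01]
 [ 0.00000000e+00  0.00000000e+00  0.00000000e+00  1.00000000e+00]]
```

View pics/scene0.png

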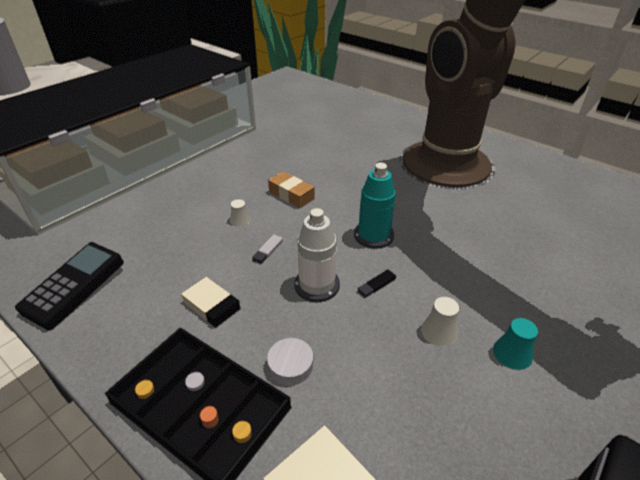

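View pics/side0.png

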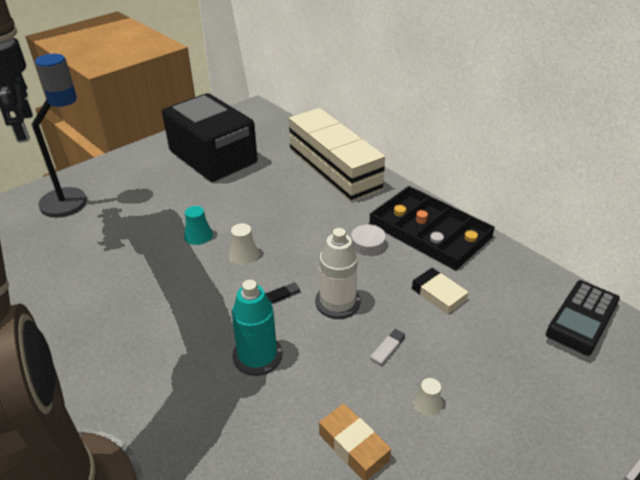

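View pics/wrist0.png

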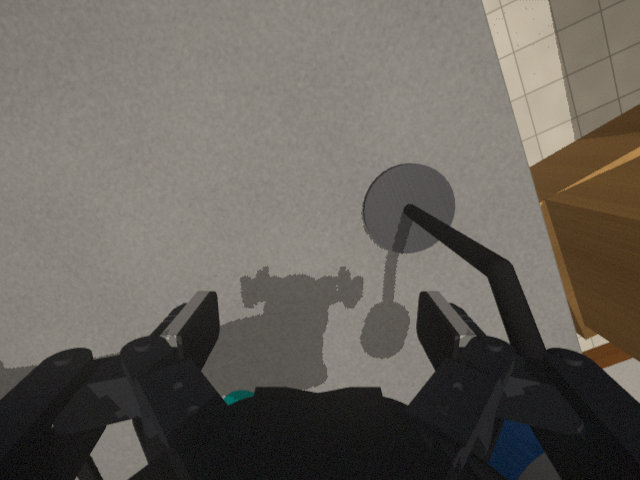

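Scene view: candidates for the cap are the large white cap (441,320), small white cap (238,212) and turquoise look-alike (517,343). Candidates for the can are the aluminium can (317,255) and turquoise can (377,205). I choose the white cap at (441,320) and the aluminium can at (317,255). Lamp (blue shade, black stand) stands close to the start pose. Next I measure these and check close crops.

```bash
cat > h.py <<'E'
import numpy as np,cv2
def load(n): return dict(np.load(n+".npz"))
def world(s,T=None):
    """per-pixel world points from depth"""
    K=s["K"];h,w=s["depth"].shape
    u,v=np.meshgrid(np.arange(w),np.arange(h));d=s["depth"]
    p=np.stack([(u-K[0,2])/K[0,0]*d,(v-K[1,2])/K[1,1]*d,d],-1)
    M=np.linalg.inv(s["view"]) if T is None else T
    return p@M[:3,:3].T+M[:3,3]
def ray(s,uv,z,T=None):
    K=s["K"];M=np.linalg.inv(s["view"]) if T is None else T
    r=M[:3,:3]@np.array([(uv[0]-K[0,2])/K[0,0],(uv[1]-K[1,2])/K[1,1],1]);o=M[:3,3]
    return o+r*(z-o[2])/r[2]
E
python3 - <<'E'
from h import *
rois={"scene":{"cap":(415,290,470,350),"small":(225,195,252,228),"nozzle":(300,205,335,225),"can":(290,205,345,300),"tcan":(350,160,400,250),"tcap":(490,315,540,370)},
"side":{"cap":(225,220,262,265),"small":(412,375,448,415),"nozzle":(325,225,355,246),"can":(310,225,365,320),"tcan":(228,278,285,375),"tcap":(180,204,216,246)}}
tiles=[]
for n in rois:
    s=load(n+"0");W=world(s)
    for k,(a,b,c,d) in rois[n].items():
        P=W[b:d,a:c].reshape(-1,3);P=P[P[:,2]>0.012]
        zt=np.percentile(P[:,2],98)
        top=P[P[:,2]>zt-0.004]
        # pixel centroid of the top surface -> ray on plane
        m=(W[b:d,a:c,2]>zt-0.004).astype(np.uint8)
        v,u=np.nonzero(m); 
        print(n,k,"ztop",zt.round(4),"topmean",top.mean(0).round(4),"ext",np.ptp(top,axis=0).round(3),"px",u.mean()+a,v.mean()+b,"allmid",((P.max(0)+P.min(0))/2).round(3))
    for k in("cap","can"):
        a,b,c,d=rois[n][k]
        tiles.append(cv2.resize(s["img"][b-10:d+10,a-10:c+10,::-1],(300,290),interpolation=cv2.INTER_CUBIC))
cv2.imwrite("pics/crop0.png",np.vstack([np.hstack(tiles[:2]),np.hstack(tiles[2:])]))
s=load("side0");W=world(s)
for n in["scene","side"]:
    s=load(n+"0");W=world(s);print(n,np.linalg.inv(s["view"])[:3,3])
W=world(load("side0"));print("lamp shade",W[80,55],W[60,45],"base",W[203,62],"post",W[160,50],W[110,42])
E
```

```text
scene cap ztop 0.0667 topmean [0.512  0.2525 0.076 ] ext [0.51  0.168 0.541] px 446.0971867007673 306.6317135549872 allmid [0.737 0.31  0.308]
scene small ztop 0.6041 topmean [0.9919 0.3977 0.6041] ext [0. 0. 0.] px 238.5 207.875 allmid [0.742 0.077 0.308]
scene nozzle ztop 0.1715 topmean [0.5614 0.0324 0.1786] ext [0.451 0.385 0.437] px 316.29896907216494 212.57731958762886 allmid [0.761 0.2   0.374]
scene can ztop 0.1699 topmean [0.6084 0.0724 0.2247] ext [0.451 0.385 0.438] px 316.4406779661017 218.33898305084745 allmid [0.758 0.195 0.308]
scene tcan ztop 0.1699 topmean [0.4619 0.0801 0.2352] ext [0.636 0.385 0.438] px 379.25581395348837 171.13953488372093 allmid [0.667 0.195 0.308]
scene tcap ztop 0.0666 topmean [0.4791 0.3617 0.0783] ext [0.547 0.056 0.541] px 523.4337078651686 328.9573033707865 allmid [0.719 0.366 0.308]
side cap ztop 0.0659 topmean [0.4858 0.2235 0.0872] ext [0.493 0.798 0.732] px 240.33510638297872 230.43085106382978 allmid [ 0.276 -0.129  0.403]
side small ztop 0.0464 topmean [ 0.4912 -0.2412  0.0706] ext [0.499 0.313 0.751] px 430.4844444444444 386.88444444
[... 210 characters left out ...]
ean [ 0.4891 -0.0419  0.2407] ext [0.537 0.561 0.629] px 337.7916666666667 236.54166666666666 allmid [ 0.376 -0.195  0.403]
side tcan ztop 0.1689 topmean [ 0.3343 -0.0292  0.2256] ext [0.35  0.562 0.629] px 249.19718309859155 289.6478873239437 allmid [ 0.261 -0.206  0.403]
side tcap ztop 0.0656 topmean [0.4531 0.3352 0.0838] ext [0.459 0.909 0.732] px 193.64285714285714 211.9065934065934 allmid [ 0.258 -0.073  0.403]
scene [0.99186621 0.39768509 0.60412545]
side [ 0.02572447 -0.52817973  0.79352251]
lamp shade [0.35200943 0.60846036 0.29645258] [0.35144945 0.62944635 0.32964883] base [0.29706747 0.64735942 0.01002086] post [0.30469701 0.65228121 0.11635135] [0.32017614 0.64379849 0.23061558]
```

View pics/crop0.png

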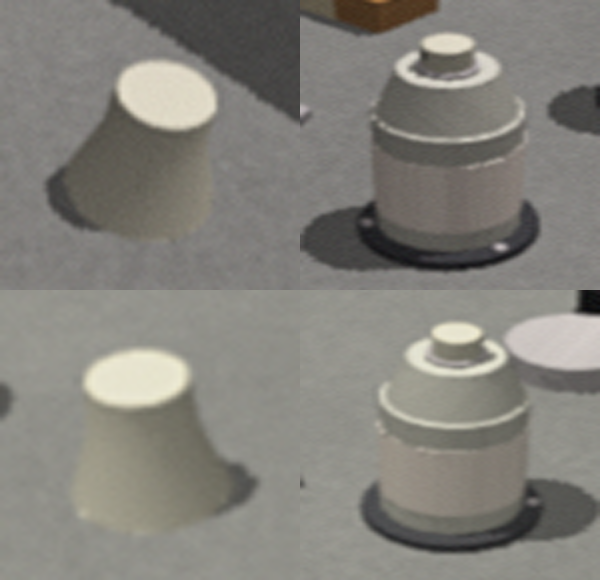

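The crops confirm the plain white large cap and the aluminium can with white nozzle. Dropped depth pixels polluted the averages, so I mask them and use the bright top faces.

Run:
```python
from h import *
for n,R in {"scene":{"cap":(415,290,470,350,.065),"nozzle":(300,205,335,228,.170),"small":(225,195,252,228,.045)},"side":{"cap":(225,220,262,265,.065),"nozzle":(325,225,355,246,.170),"small":(412,375,448,415,.045)}}.items():
    s=load(n+"0");W=world(s);g=cv2.cvtColor(s["img"],cv2.COLOR_RGB2GRAY)
    for k,(a,b,c,d,z) in R.items():
        gg=cv2.GaussianBlur(g[b:d,a:c],(3,3),0)
        zz=W[b:d,a:c,2];ok=(s["depth"][b:d,a:c]>0)&(abs(zz-z)<.0035)
        P=W[b:d,a:c][ok];
        t=(gg.max().astype(float)*.9)
        m=(gg>t).astype(np.uint8)
        cs,_=cv2.findContours(m,cv2.RETR_EXTERNAL,cv2.CHAIN_APPROX_NONE);cc=max(cs,key=cv2.contourArea)
        M=cv2.moments(cc);uv=(M["m10"]/M["m00"]+a,M["m01"]/M["m00"]+b)
        x,y,w,h=cv2.boundingRect(cc)
        v,u=np.nonzero(ok)
        print(n,k,"bright",np.round(uv,1),(w,h),ray(s,uv,z).round(4),"| depth",P.mean(0).round(4),np.ptp(P,0).round(3),len(P),"mid",((P.max(0)+P.min(0))/2).round(4))
```

```text
scene cap bright [446.2 305.7] (23, 17) [0.5005 0.2489 0.065 ] | depth [0.5024 0.2495 0.0648] [0.039 0.039 0.006] 395 mid [0.5013 0.249  0.0646]
scene nozzle bright [316.6 211.6] (11, 6) [0.5505 0.0234 0.17  ] | depth [0.5526 0.0249 0.1695] [0.021 0.022 0.006] 101 mid [0.5512 0.0236 0.1695]
scene small bright [237.4 203.1] (12, 7) [ 0.5081 -0.2311  0.045 ] | depth [ 0.5099 -0.2288  0.0446] [0.032 0.031 0.005] 106 mid [ 0.5092 -0.229   0.0446]
side cap bright [240.5 229.2] (18, 11) [0.5023 0.2491 0.065 ] | depth [0.5011 0.2484 0.0638] [0.038 0.041 0.006] 197 mid [0.5025 0.2492 0.0644]
side nozzle bright [338.8 231.5] (11, 6) [0.5517 0.0232 0.17  ] | depth [0.5511 0.0232 0.1686] [0.021 0.019 0.005] 79 mid [0.5504 0.023  0.1691]
side small bright [430.6 385.7] (18, 15) [ 0.5093 -0.23    0.045 ] | depth [ 0.5086 -0.2307  0.0436] [0.031 0.03  0.006] 257 mid [ 0.5094 -0.2302  0.0446]
```

Two views agree within 2 mm: cap (0.5015, 0.249), nozzle (0.551, 0.0233), heights 0.065 / 0.170 as described. Next I check neighbour clearances and the tool axes, then pick the jaw directions.

Run:
```python
from h import *
from workcell import bot
from scipy.spatial.transform import Rotation as R
s=load("scene0")
for k,uv,z in[("tcap",(523,328.5),.065),("tcan",(381,169),.17),("lighter_a",(377,284),.012),("tin",(290,357),.026)]: print(k,ray(s,uv,z).round(3))
Rm=R.from_rotvec(bot.current_tool_rot()).as_matrix();print(Rm.round(3))
S=load("side0");W=world(S);im=S["img"].astype(int)
m=(im[...,2]>im[...,0]+40)&(S["depth"]>0)&(np.arange(640)[None]<90);print("shade",W[m].min(0).round(3),W[m].max(0).round(3))
for a in range(-180,180,30):
    a=np.radians(a); y=np.array([np.cos(a),np.sin(a),0]);zz=np.array([0,0,-1.]);M=np.stack([np.cross(y,zz),y,zz],1);rv=R.from_matrix(M).as_rotvec()
    q=[bot.ik(p,rv) for p in([.5515,.0233,.25],[.5015,.249,.05],[.5515,.0233,.176])]
    print(np.degrees(a).round(),[None if x is None else np.round(x,2).tolist() for x in q])
```

```text
tcap [0.467 0.36  0.065]
tcan [0.376 0.03  0.17 ]
lighter_a [0.486 0.112 0.012]
tin [0.709 0.105 0.026]
[[-0.909  0.417 -0.   ]
 [ 0.417  0.909 -0.001]
 [-0.    -0.001 -1.   ]]
shade [0.333 0.604 0.244] [0.385 0.66  0.331]
-180.0 [[0.73, 0.58, -1.23, 1.72, 0.57, 1.26, 2.51], [-0.33, 0.57, -0.29, 1.91, 0.24, 0.69, 2.38], [-0.97, 0.69, 1.26, 1.91, -0.74, 1.11, -2.55]]
-150.0 [[-1.0, 0.55, 1.27, 1.83, -0.57, 1.19, -2.17], [-0.25, 0.59, -0.4, 1.91, 0.34, 0.71, 2.82], [-0.97, 0.69, 1.26, 1.91, -0.74, 1.11, -2.03]]
-120.0 [[-1.0, 0.55, 1.27, 1.83, -0.57, 1.19, -1.65], [-1.25, 0.82, 1.03, 1.97, -0.92, 0.91, -1.81], [-0.97, 0.69, 1.26, 1.91, -0.74, 1.11, -1.51]]
-90.0 [[-0.71, 0.34, 0.75, 1.81, -0.26, 1.09, -1.44], [-0.93, 0.61, 0.52, 1.95, -0.46, 0.7, -1.7], [-0.67, 0.43, 0.71, 1.89, -0.35, 0.94, -1.37]]
-60.0 [[-0.65, 0.32, 0.66, 1.81, -0.22, 1.08, -0.95], [-0.87, 0.59, 0.43, 1.95, -0.38, 0.68, -1.25], [-0.62, 0.42, 0.65, 1.89, -0.31, 0.93, -0.88]]
-30.0 [[-0.65, 0.32, 0.66, 1.81, -0.22, 1.08, -0.43], [-0.83, 0.58, 0.37, 1.95, -0.32, 0.67, -0.78], [-0.62, 0.41, 0.63, 1.89, -0.3, 0.93, -0.3
[... 154 characters left out ...]
55, 0.31, 0.53, 1.8, -0.17, 1.08, 0.57], [-0.7, 0.56, 0.2, 1.94, -0.17, 0.66, 0.13], [-0.52, 0.39, 0.5, 1.88, -0.23, 0.92, 0.61]]
60.0 [[-0.5, 0.3, 0.46, 1.8, -0.15, 1.08, 1.07], [-0.63, 0.55, 0.11, 1.93, -0.09, 0.66, 0.58], [-0.45, 0.38, 0.41, 1.88, -0.19, 0.92, 1.1]]
90.0 [[-0.4, 0.29, 0.34, 1.79, -0.11, 1.07, 1.55], [-0.56, 0.55, 0.02, 1.93, -0.02, 0.66, 1.04], [-0.36, 0.37, 0.29, 1.87, -0.13, 0.92, 1.57]]
120.0 [[-0.33, 0.29, 0.25, 1.79, -0.08, 1.07, 2.04], [-0.49, 0.55, -0.07, 1.92, 0.06, 0.67, 1.49], [-0.28, 0.37, 0.19, 1.87, -0.09, 0.91, 2.05]]
150.0 [[-0.26, 0.29, 0.16, 1.79, -0.05, 1.07, 2.54], [-0.4, 0.56, -0.19, 1.92, 0.16, 0.68, 1.93], [-0.2, 0.36, 0.08, 1.86, -0.04, 0.92, 2.52]]
```

```bash
cat >> h.py <<'E'
from scipy.spatial.transform import Rotation as Rot
def down(deg):
    a=np.radians(deg);y=np.array([np.cos(a),np.sin(a),0]);z=np.array([0,0,-1.])
    return Rot.from_matrix(np.stack([np.cross(y,z),y,z],1)).as_rotvec()
E
python3 - <<'E'
from h import *
from workcell import bot
bot.movel([.22,.46,.28],velocity=.15)
bot.command_gripper(0.0,20)
bot.movep([.5512,.0233,.25],down(30))
print(bot.current_clock(),bot.current_position(),bot.current_ft_force())
bot.movel([.5512,.0233,.205],velocity=.1)
p=bot.current_position();T=np.eye(4);T[:3,:3]=Rot.from_rotvec(bot.current_tool_rot()).as_matrix();T[:3,3]=p
for n in("wrist","scene"):
    s=bot.snapshot(n);np.savez(n+"1.npz",T=T,**s);cv2.imwrite(f"pics/{n}1.png",s["img"][:,:,::-1])
print(bot.current_clock(),p,bot.current_finger_gap(),bot.current_ft_force())
E
```

```text
3.8417 [0.55110706 0.02500138 0.24988868] [-0.29844432 -0.13125199 -0.50487179]
4.5417 [0.55138549 0.02337906 0.20518599] -0.00024234109052215325 [-0.1461362   0.35107105  0.76812818]
```

Run:
```python
import cv2,numpy as np
a=cv2.resize(cv2.imread("pics/wrist1.png"),(400,300));b=cv2.imread("pics/scene1.png")[140:320,200:440];b=cv2.resize(b,(400,300))
cv2.imwrite("pics/c1.png",np.hstack([a,b]))
```

```text
(no output)
```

View pics/c1.png

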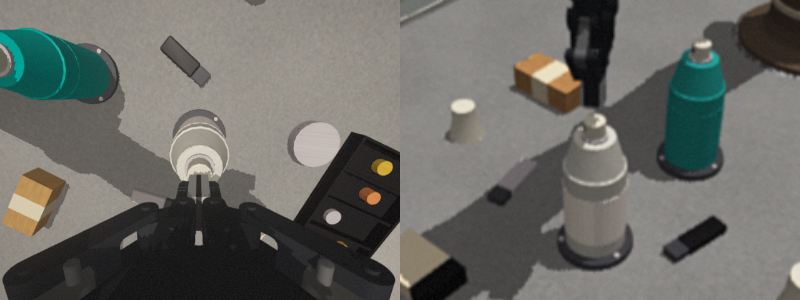

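The closed fingers stand just above and on line with the nozzle: wrist panel (200,175), scene panel tips (595,100) over the nozzle (596,122). I press in small steps, watching the force.

Run:
```python
from h import *
from workcell import bot
bot.movel([.5512,.0233,.192],velocity=.05);bot.hold(.3)
f0=bot.current_ft_force();print("f0",f0)
z=.192
while z>.1775:
    z-=.001
    bot.movel([.5512,.0233,z],velocity=.02);bot.hold(.05)
    f=bot.current_ft_force()-f0;print(round(z,4),bot.current_position()[2].round(5),f.round(2))
    if f[2]>14: break
s=bot.snapshot("scene");cv2.imwrite("pics/press.png",cv2.resize(s["img"][150:310,240:400,::-1],(600,600)))
bot.movel([.5512,.0233,.20],velocity=.05)
bot.movel([.5512,.0233,.25],velocity=.15);bot.hold(.2)
s=bot.snapshot("scene");np.savez("scene2.npz",**s);cv2.imwrite("pics/rel.png",cv2.resize(s["img"][150:310,240:400,::-1],(600,600)))
W=world(s);ok=(s["depth"]>0);sub=W[205:228,300:335][ok[205:228,300:335]];sub=sub[np.hypot(sub[:,0]-.551,sub[:,1]-.0233)<.009];print("ztop",np.median(np.sort(sub[:,2])[-60:]),len(sub))
print(bot.current_clock(),bot.current_ft_force())
```

```text
f0 [ 0.19486741 -0.5991299  -0.81727274]
0.191 0.19098 [-0.24  1.24  0.45]
0.19 0.18998 [-0.16  0.86  0.47]
0.189 0.18913 [0.77 0.14 1.88]
0.188 0.18807 [-0.23 -0.12  2.8 ]
0.187 0.18706 [0.88 0.52 3.07]
0.186 0.18606 [0.47 0.79 3.6 ]
0.185 0.18505 [0.3  0.72 4.54]
0.184 0.18406 [0.53 0.02 4.86]
0.183 0.18313 [0.38 0.05 6.71]
0.182 0.18297 [-2.42 -0.13 13.37]
0.181 0.18282 [-5.87  0.67 23.82]
ztop 0.16999288384967312 65
9.8667 [-0.15928734 -0.35138693  0.39421276]
```

View pics/press.png

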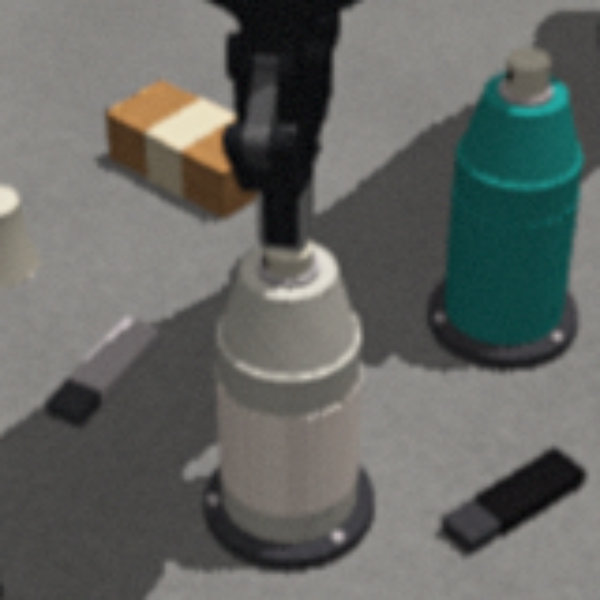

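View pics/rel.png

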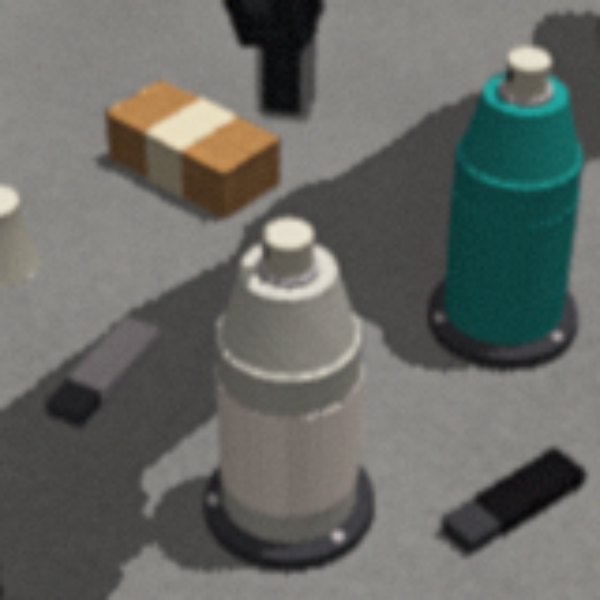

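The picture and numbers agree: contact at 0.189, hard stop at 0.183 (6 mm travel, ~24 N), and the nozzle at (290,233) is back at 0.170 after release. Next is the cap, with a wrist look from above first.

Run:
```python
from h import *
from workcell import bot
bot.movep([.5015,.249,.22],down(30))
bot.command_gripper(.085,40);bot.hold(.2)
p=bot.current_position();T=np.eye(4);T[:3,:3]=Rot.from_rotvec(bot.current_tool_rot()).as_matrix();T[:3,3]=p
s=bot.snapshot("wrist");cv2.imwrite("pics/wrist2.png",s["img"][:,:,::-1])
C=T@s["T_tool_cam"];W=world(s,C);g=s["depth"]>0
m=g&(abs(W[...,2]-.065)<.004)&(np.hypot(W[...,0]-.5015,W[...,1]-.249)<.035)
P=W[m];print(m.sum(),P.mean(0),((P.max(0)+P.min(0))/2),np.ptp(P,0))
v,u=np.nonzero(m);print("px",u.mean(),v.mean(),ray(s,(u.mean(),v.mean()),.065,C))
print(bot.current_clock(),p,bot.current_finger_gap())
```

```text
1581 [0.49905952 0.25169019 0.06530432] [0.49950757 0.2512729  0.06435794] [0.03902835 0.03886823 0.00649364]
px 318.18595825426945 226.18153067678685 [0.49905197 0.25170638 0.065     ]
11.825 [0.50146187 0.24901929 0.2199626 ] 0.08483751906209652
```

View pics/wrist2.png

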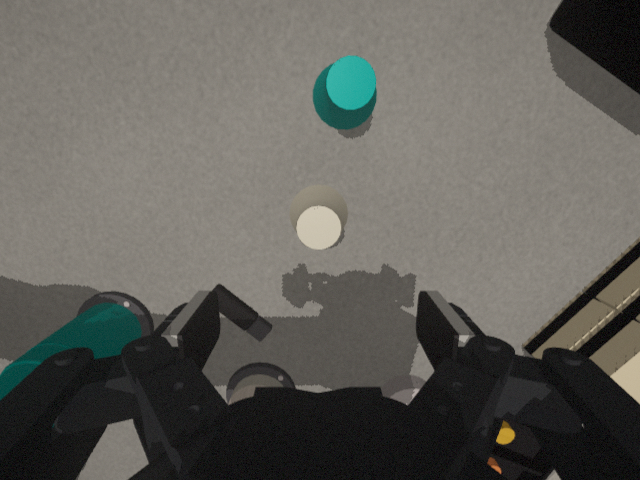

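The wrist view shows the white cap (318,227) centred between the fingers, at (0.4993, 0.2515). That is 3 mm from the fixed cameras, mostly along the pads where it does little harm. I use a value in between, grasp and lift.

```bash
python3 - <<'E'
from h import *
from workcell import bot
x,y=.5008,.2498
bot.movel([x,y,.12],velocity=.15)
bot.movel([x,y,.056],velocity=.06);bot.hold(.2)
print(bot.current_ft_force())
bot.command_gripper(.03,40);bot.hold(.2)
print("gap",bot.current_finger_gap(),bot.current_ft_force(),bot.current_position())
bot.movel([x,y,.12],velocity=.08)
bot.movel([x,y,.27],velocity=.2);bot.hold(.2)
print("gap",bot.current_finger_gap(),bot.current_ft_force(),bot.current_clock(),bot.current_position())
for n in("scene","side"):
    s=bot.snapshot(n);np.savez(n+"3.npz",**s);cv2.imwrite(f"pics/{n}3.png",s["img"][:,:,::-1])
E
python3 - <<'E'
import sys;sys.path.insert(0,'.')
from h import *
import os;os.chdir('.')
o=[]
for n in("scene","side"):
    s=load(n+"3");c=np.linalg.inv(np.eye(4))@s["view"]@np.array([.5,.25,.24,1]);uv=s["K"]@c[:3]/c[2];u,v=uv[:2].astype(int);print(u,v)
    t=s["img"][max(0,v-70):v+70,max(0,u-70):u+70,::-1];o.append(cv2.resize(t,(400,400),interpolation=cv2.INTER_CUBIC))
cv2.imwrite("pics/c3.png",np.hstack(o))
E
```

```text
[ 0.09410453  0.27202216 -0.45312862]
gap 0.04050698084643308 [-1.99265281 -0.19030535  5.57476443] [0.50080985 0.24983544 0.05647763]
gap 0.04035275396338966 [ 0.25043767 -0.03487828 -0.99845548] 16.8 [0.50033971 0.24957642 0.26876521]
471 218
229 152
```

View pics/c3.png

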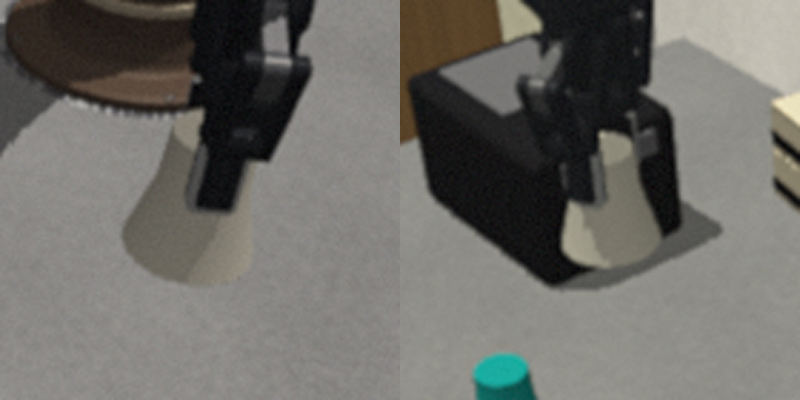

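The cap is held in both views (scene crop (190,215), side crop (610,215)), gap 40.4 mm. I check its centre and tilt with circle fits on depth slices.

Run:
```python
from h import *
P=[]
for n in("scene","side"):
    s=load(n+"3");W=world(s);im=s["img"].astype(int);m=(s["depth"]>0)&(np.hypot(W[...,0]-.5,W[...,1]-.25)<.045)&(W[...,2]>.19)&(W[...,2]<.29)&(im.min(-1)>85)
    p=W[m];print(n,len(p),p.min(0).round(4),p.max(0).round(4));P.append(p)
Q=np.vstack(P)
for z in np.arange(.212,.285,.006):
    q=Q[abs(Q[:,2]-z)<.003]
    if len(q)<30: continue
    A=np.c_[2*q[:,:2],np.ones(len(q))];c=np.linalg.lstsq(A,(q[:,:2]**2).sum(1),rcond=None)[0]
    print(z.round(3),len(q),c[:2].round(4),"r",np.sqrt(c[2]+c[0]**2+c[1]**2).round(4))
```

```text
scene 1310 [0.4825 0.2191 0.2119] [0.531  0.2786 0.2891]
side 934 [0.4706 0.2145 0.2106] [0.5252 0.2659 0.2871]
0.212 152 [0.5006 0.2483] r 0.029
0.218 323 [0.5005 0.2484] r 0.0281
0.224 305 [0.5005 0.2483] r 0.0266
0.23 290 [0.5003 0.2485] r 0.0249
0.236 272 [0.5005 0.2484] r 0.0233
0.242 250 [0.5004 0.2483] r 0.0217
0.248 154 [0.4998 0.2485] r 0.021
0.254 93 [0.4976 0.2494] r 0.0227
0.26 69 [0.5005 0.2489] r 0.02
0.266 63 [0.501  0.2494] r 0.0202
0.272 64 [0.4994 0.2495] r 0.0199
0.278 205 [0.503  0.2474] r 0.0139
```

The cap is level (slice centres constant at (0.5005, 0.2485), radii as given), rim 57 mm below the TCP, offset (0, -1.1 mm). Home should therefore come at TCP z ≈ 0.1825. I carry it over and lower it with force watched.

Run:
```python
from h import *
from workcell import bot
x,y=.5510,.0243
bot.movel([x,y,.27],velocity=.15)
bot.movel([x,y,.245],velocity=.08);bot.hold(.3)
f0=bot.current_ft_force();print("f0",f0,bot.current_position())
bot.movel([x,y,.20],velocity=.04)
z=.200
while z>.176:
    z-=.002 if z>.187 else .001
    bot.movel([x,y,z],velocity=.025);bot.hold(.06)
    f=bot.current_ft_force()-f0;print(round(z,4),bot.current_position().round(4),f.round(2))
    if f[2]>12: break
print(bot.current_clock(),bot.current_finger_gap())
for n in("scene","side"):
    s=bot.snapshot(n);np.savez(n+"4.npz",**s);W=world(s);im=s["img"].astype(int)
    m=(s["depth"]>0)&(np.hypot(W[...,0]-.551,W[...,1]-.0235)<.045)&(W[...,2]>.08)&(W[...,2]<.2);v,u=np.nonzero(m)
    cv2.imwrite(f"pics/{n}4.png",cv2.resize(s["img"][max(0,int(v.mean())-70):int(v.mean())+70,int(u.mean())-70:int(u.mean())+70,::-1],(400,400),interpolation=cv2.INTER_CUBIC))
cv2.imwrite("pics/c4.png",np.hstack([cv2.imread("pics/scene4.png"),cv2.imread("pics/side4.png")]))
```

```text
f0 [ 0.63626529  0.55200672 -0.32265461] [0.55120091 0.02430572 0.24537289]
0.198 [0.551  0.0243 0.198 ] [-0.25 -1.37  0.33]
0.196 [0.551  0.0243 0.1959] [ 0.09 -0.43  0.24]
0.194 [0.551  0.0243 0.1939] [-0.62 -1.08  0.86]
0.192 [0.551  0.0243 0.1919] [ 0.09 -0.61 -0.15]
0.19 [0.551  0.0243 0.1899] [-1.67 -0.8  -0.11]
0.188 [0.551  0.0243 0.1879] [-0.58 -0.18  0.99]
0.186 [0.551  0.0243 0.1859] [-0.77 -0.71 -0.37]
0.185 [0.551  0.0243 0.185 ] [ 0.14 -0.15  0.21]
0.184 [0.5511 0.0243 0.184 ] [-0.59 -1.25  0.35]
0.183 [0.5512 0.0244 0.1831] [ 0.72  0.55 -0.83]
0.182 [0.5514 0.0245 0.1822] [1.93 0.11 1.6 ]
0.181 [0.5516 0.0244 0.1818] [-0.39  0.43  7.34]
0.18 [0.5517 0.0244 0.1816] [-2.65  0.97 15.6 ]
24.6333 0.040632372228781306
```

View pics/c4.png

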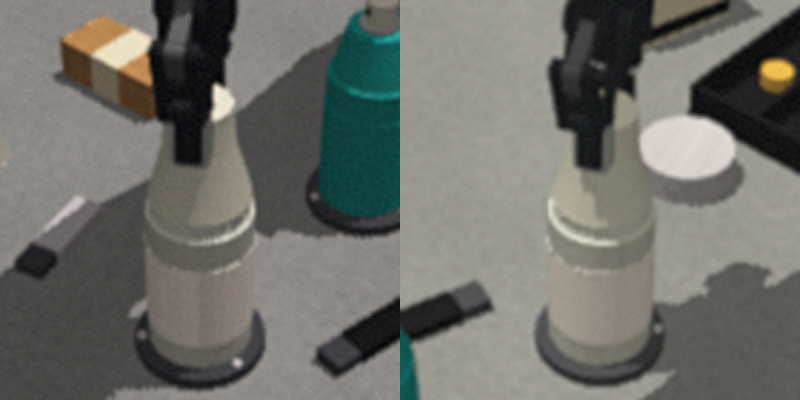

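It stopped firmly at TCP 0.182, as predicted. Both views show the cap seated on the collar, with its rim band at crop (200,215) and (600,215). I relieve the load, release, retreat straight up and check.

Run:
```python
from h import *
from workcell import bot
bot.movel([.5514,.0244,.1817],velocity=.02);bot.hold(.2);print(bot.current_ft_force())
bot.command_gripper(.06);bot.command_gripper(.085);bot.hold(.2)
p=bot.current_position()
bot.movel([p[0],p[1],.27],velocity=.1)
bot.movel([.45,.2,.32],velocity=.25);bot.hold(.4)
print(bot.current_clock(),bot.current_ft_force())
o=[]
for n in("scene","side"):
    s=bot.snapshot(n);np.savez(n+"5.npz",**s);cv2.imwrite(f"pics/{n}5.png",s["img"][:,:,::-1]);W=world(s);im=s["img"].astype(int)
    m=(s["depth"]>0)&(np.hypot(W[...,0]-.551,W[...,1]-.0235)<.04)&(W[...,2]>.08)&(W[...,2]<.2);v,u=np.nonzero(m)
    o.append(cv2.resize(s["img"][int(v.mean())-70:int(v.mean())+70,int(u.mean())-70:int(u.mean())+70,::-1],(400,400),interpolation=cv2.INTER_CUBIC))
    P=W[m];t=P[P[:,2]>.1845];A=np.c_[t[:,:2]-t[:,:2].mean(0),np.ones(len(t))];c=np.linalg.lstsq(A,t[:,2],rcond=None)[0]
    print(n,"top",len(t),((t.max(0)+t.min(0))/2).round(4),np.median(t[:,2]),"tilt deg",np.degrees(c[:2]).round(2))
    for z in(.135,.145,.155,.165,.175):
        q=P[abs(P[:,2]-z)<.003];A=np.c_[2*q[:,:2],np.ones(len(q))];c=np.linalg.lstsq(A,(q[:,:2]**2).sum(1),rcond=None)[0];print(z,len(q),c[:2].round(4),np.sqrt(c[2]+c[0]**2+c[1]**2).round(4))
    # other things moved?
    s0=load(n+"0");W0=world(s0)
    d=cv2.absdiff(s["img"],s0["img"]).max(-1);
cv2.imwrite("pics/c5.png",np.hstack(o))
```

```text
[0.04395277 0.84269661 6.41759233]
28.5 [-0.13932043  0.1201605   0.17532764]
scene top 355 [0.5519 0.024  0.1887] 0.19063964870999717 tilt deg [-2.94 -2.64]
0.135 131 [0.5509 0.0233] 0.0281
0.145 119 [0.5511 0.0238] 0.0251
0.155 115 [0.5517 0.0239] 0.0219
0.165 86 [0.5509 0.0233] 0.0206
0.175 80 [0.551  0.0234] 0.02
side top 328 [0.5518 0.0228 0.1889] 0.1892825932367615 tilt deg [1.17 0.99]
0.135 120 [0.5512 0.0236] 0.0269
0.145 105 [0.5522 0.024 ] 0.0249
0.155 94 [0.552  0.0239] 0.0223
0.165 72 [0.5517 0.0234] 0.0201
0.175 76 [0.5516 0.0232] 0.0196
```

View pics/c5.png

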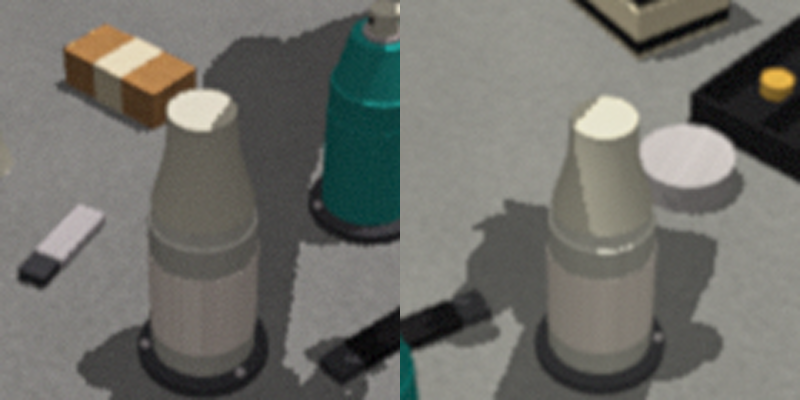

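View pics/scene5.png

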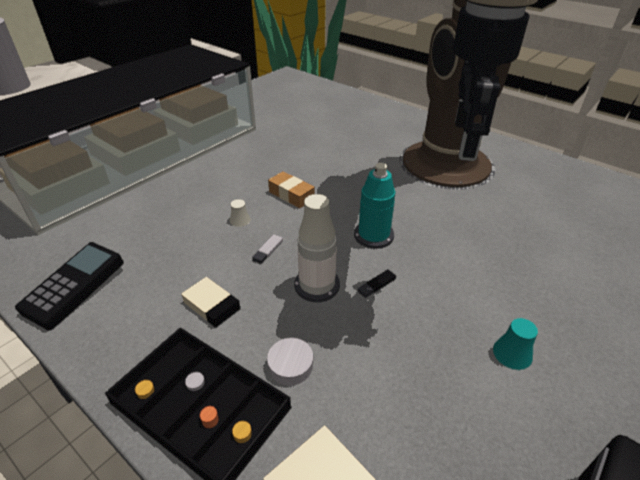

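The cap stands upright and centred on the can at (316,225), with its top at 0.190 m (0.191 expected). Slice centres stay constant up its height. The other items are at the same pixels as at the start: small cap (238,212), lighters (268,248) and (377,283), tin (290,360).

Run:
```python
from workcell import bot
print(bot.current_clock());print(bot.hand_in())
```

```text
28.6
the job is handed in; nothing more can be done
None
```

The job is done and handed in at 28.6 s; the hand-in gives no verdict.

- **Nozzle:** With the gripper closed and empty, I pressed it the full 6 mm to its hard stop, at about 24 N. It came back up to 0.170 m.
- **Cap:** I gripped the larger white cap and lowered it over the nozzle under force watch. It stopped firmly at the predicted height (about 15 N), and I then let go and moved clear.
- **Final checks:** The cap's top is at about 0.190 m against 0.191 m expected. Its centre stays within about 1 mm of the can's axis all the way up, so it is level. In the last scene picture the other items look unmoved, and the wrist force was about zero.
- **Checks that disagreed:**
  - Before the grasp, the wrist camera placed the cap about 3 mm from where the fixed cameras did. I aimed in between, and the grasp was level.
  - The two cameras' rough plane fits of the cap's top gave opposite tilts of up to 3°, probably because side-wall pixels got in. I relied on the centre positions up the cap instead.

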